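Set the glass cell in the light path and take a reading

ROBOT

A 6-joint arm with a two-finger parallel gripper is mounted at the origin on the work surface. World frame = base frame: x ahead of the robot, y to its left, z up, the work surface at z = 0. Lengths are in m, angles in rad, forces in N, time in s.
With the tool pointing down it reaches from about 0.275 to 0.85 m from the base axis. Payload 19 kg.
Tool frame: the origin (TCP) lies midway between the tips of the shut fingers; the grasp point (between the pads) lies 19 mm behind it; z points along the fingers, y is the direction in which the jaws open and shut (so a half turn about z gives the same grasp; the last joint's range is limited). The gripper opens to 85 mm and grips with 20 to 120 N. Pads are 22 mm wide; open, the fingers measure 114 mm over their backs; the gripper's body (76 mm by 85 mm) begins 54 mm behind the grasp point. The pads swing forward as they close: fully open they stand 13 mm farther back than shut.
Start: joints at [1.118, 0.15, 1.437, -0, 1.554, -0.134], TCP at [0.18, 0.546, 0.231] pointing down, gripper open.
Joint ranges: [-2.8, 2.8], [-0.68, 2.1], [0.12, 2.68], [-1.39, 4.53], [0.16, 2.79], [-2.81, 2.81]. Speed limits (rad/s): [1.89, 1.89, 2.22, 3.01, 3.01, 3.01].

INTERFACE

Orientations are given as a rotation vector (axis times angle).
In Python, from workcell import r, imaging gives the robot as it stands.
- The arm moves only by the tool move_arm, never from a script. Its argument "targets" is a list of rows, each a list of 2 entries, a list of its own where there are three numbers: the shift along the tool's x, y, z in mm, then the turn, a rotation vector about the tool's x, y, z in rad. A call has 1 to 12 rows; each row shifts and turns the commanded pose from where the row before left it, along the tool's axes as they then stand; what a row does not reach is not made up. A row lasts 1/10 s, in which the tool goes at most 50 mm and 8.59 degrees, less where a joint would pass 70% of its speed; a pose out of reach is approached as far as the arm can. A call with a gripper value outside its range is refused whole. "grip" is the finger opening in mm, from 0 to 85.4, set as the call begins (left out, the last holds). The fingers move at their own pace and stop on an object; "newtons" is the grip in N (left out, the last holds). Time passes only in rows, so rows that do not move let the fingers close. It gives the time, the measured TCP pose, the force and the opening at its end, in the units of the state.
- r.get_state(): the state, without advancing time (a new reading comes with each control period).
- imaging.snapshot(name): name is "scene" or "side" or "wrist"; returns a dict with "image" (420x560x3 uint8, red, green, blue), "camera_matrix" (3x3 intrinsics, pixels), "k1" (the pictures are not rectified: a ray, as slopes to the right and down, at radius r is drawn at 1 + k1 r^2 times it, then the intrinsics apply), "T" (4x4, takes a point from camera to world coordinates). Camera axes: x right, y down, z forward; pixel columns grow to the right and rows downward; lengths in m; the calibration is good to about 2 mm. A picture is of the moment at which its call begins. There is no depth.
- r.hand_in(): hands the job in, once; it reports no verdict.
The state is a dict: "time_s": time; "q": joint angles; "qd": joint speeds; "joint_efforts": joint torques, N m; "tcp_pos": TCP position; "tcp_rot": TCP orientation; "wrist_force": force on the tool from outside, world axes, zero at the start; "wrist_torque": the same for the moment, N m; "width": finger opening in m.
Only numpy, scipy, OpenCV 4.12 (cv2) and the standard library are available. Lean on these libraries where they do the work, as an engineer would, in place of code of your own. Each camera call takes 0.05 s, during which the arm holds its last target. There are 200 camera calls.

TASK

On the light bench, push the sliding carriage along its cross rail until the glass cell stands centred in the light path between lamp and detector, and swing the lever on the cell until its two clear glass faces stand square across the light path (one towards the lamp, one towards the detector, either way round). Then, with the cell set like that, press the round white read button on top of the detector fully down and let it come back up. Leave the cell set, and do not shift or tip the bottles and other loose things around the bench.

Things in the scene. Friction and masses are not known exactly. Their poses are not given: they have to be found in the camera images.
- bench: Fixed light bench, a flat grey cross 12 mm thick; origin at table height where light path (its x axis, 58 mm up) and cross rail (its y axis, y -225..135 mm, 76 mm wide) cross. Black lamp house 88 mm wide, x 57..151 mm, top at 87 mm; grey detector 88 mm wide, x -151..-57 mm, top at 62 mm, its inner end (50 mm wide) 82 mm high. Lens barrels reach in to |x| = 43 mm.
- sled (a joint): Position of the carriage along the bench's y axis, m: 0 = cell centred on the light path; starts negative; stops at -0.105 and +0.05, no catch at 0. Stiff: moves with about 6 N and stays where left. The carriage is an aluminium plate 58 x 130 mm, top 25 mm above the table.
- paddle_top (a point): Top centre of the carriage's steel push paddle, 110 mm above the table: an upright plate 30 mm along bench x, 8 mm thick along bench y, 45 mm high on a stem 12 mm wide, standing 85 mm from the cell's axis on the -y side of the bench. Push or pinch it.
- cell (a joint): Angle of cell and lever on the carriage, rad, counter-clockwise from above. 0: lever points along bench -y; pi/2: bench +x (over the lamp side); pi: bench +y. Clear faces are square to the light path at 0 and at pi (both right). Starts 0.5 to 2.64; stops at -0.35 and 3.49, no catch. Friction 0.04 N m, about 0.8 N at the pin; stays where left.
- cell_mid (a point): Centre of the cell, on its swivel axis, 58 mm above the table. The cell is 40 x 40 mm, 50 mm high, with a black cap 42 x 44 mm whose top is 90 mm above the table. Site axes: x = normal of the two smooth clear glass faces, y = normal of the two ribbed black faces; the lever points along -y.
- pin_top (a point): Top of the upright steel pin at the end of the cell's lever: pin 10 mm diameter, 40 mm high, top 135 mm above the table, 50 mm from the swivel axis. The lever under it is a flat bar 10 mm wide, top 95 mm above the table. Push the pin sideways to turn the cell.
- read (a joint): Travel of the read button, m: 0 = up, 0.006 = fully down; springs back, about 5 N to press fully.
- read_top (a point): Centre of the top of the round white read button, 26 mm diameter, on top of the detector; presses straight down.
- amber_bottle: Small amber bottle with white cap, 30 mm diameter, 62 mm high, standing; origin under its centre. Leave alone.
- dark_bottle: Small amber bottle with black cap, 28 mm diameter, 60 mm high, standing; origin under its centre. Leave alone.
- jar: Jar with yellow lid, 76 mm diameter, 55 mm high; origin under its centre. Leave alone.
- tape: Roll of clear tape lying flat, 100 mm diameter, 45 mm high; origin under its centre. Leave alone.
- dish: Small glass dish, 56 mm diameter, 14 mm high; origin under its centre. Leave alone.
- spare_cell: Spare glass cell standing on the table, about 42 x 44 mm, 58 mm high, no lever; origin under its centre. Leave alone.

How it is judged:
By the outcome, as a careful person would: the job done as asked, in the order asked, and still so for the second after the job is handed in, with the robot touching nothing.
It also fails if it takes over 53 s, if anything falls off the work surface, if the arm or the gripper's body presses on something with over 40 N, if the wrist force passes 120 N, or if a joint passes its speed limit or range.

## Working session

There is one attempt and no reset: what is moved stays moved. The work goes in short steps, Python scripts to look and compute and a tool call to move; the robot and the scene stay as the last step left them, time stands still between calls to the robot, and variables do not carry over. Pictures are saved under pics/ and viewed, about 8 in all and at most 12, crops included, and the job is handed in when it is done.

Besides the shell and the picture viewer there is one more tool, called after ">>>" as name(argument=value, ...) on one line, values as JSON. move_arm: Moves the arm, as the interface text tells. Its arguments: {"type":"object","properties":{"targets":{"type":"array","items":{"type":"array"}},"grip":{"type":"number"},"newtons":{"type":"number"}},"required":["targets"]}

```bash
mkdir -p pics && cat > h.py <<'E'
import numpy as np, cv2
from workcell import r, imaging
def snap(n,f=None):
    s=imaging.snapshot(n)
    if f: cv2.imwrite('pics/'+f,cv2.cvtColor(s['image'],cv2.COLOR_RGB2BGR))
    return s
def ray(s,u,v):
    K=s['camera_matrix'];k=s['k1'];d=np.array([(u-K[0,2])/K[0,0],(v-K[1,2])/K[1,1]])
    p=d.copy()
    for _ in range(30): p=d/(1+k*(p@p))
    T=s['T'];return T[:3,3],T[:3,:3]@np.array([p[0],p[1],1])
def onz(s,u,v,z):
    o,d=ray(s,u,v);return o+d*(z-o[2])/d[2]
def proj(s,P):
    T=s['T'];c=T[:3,:3].T@(np.array(P)-T[:3,3]);p=c[:2]/c[2];p=p*(1+s['k1']*(p@p))
    K=s['camera_matrix'];return p*[K[0,0],K[1,1]]+K[:2,2]
def tri(s1,p1,s2,p2):
    o1,d1=ray(s1,*p1);o2,d2=ray(s2,*p2)
    A=np.stack([d1,-d2],1);t=np.linalg.lstsq(A,o2-o1,rcond=None)[0]
    a=o1+d1*t[0];b=o2+d2*t[1];return (a+b)/2,np.linalg.norm(a-b)
E
python3 - <<'E'
from h import *
import pickle
D={n:snap(n,n+'0.png') for n in('scene','side','wrist')}
pickle.dump(D,open('d0.pkl','wb'))
for n in D: print(n,D[n]['T'].round(3).tolist(),D[n]['k1'])
a=[cv2.imread(f'pics/{n}0.png') for n in D]
print(r.get_state())
E
```

```text
scene [[0.22, 0.806, -0.549, 1.201], [0.975, -0.176, 0.133, -0.082], [0.01, -0.565, -0.825, 1.007], [0.0, 0.0, 0.0, 1.0]] -0.15087733371387968
side [[-0.967, -0.16, 0.196, 0.398], [-0.253, 0.654, -0.713, 0.779], [-0.014, -0.739, -0.674, 0.771], [0.0, 0.0, 0.0, 1.0]] -0.1207435792391234
wrist [[0.314, 0.902, 0.295, 0.104], [0.949, -0.298, -0.099, 0.571], [-0.001, 0.311, -0.95, 0.372], [0.0, 0.0, 0.0, 1.0]] -0.029466349475670815
{'time_s': 0.15, 'q': array([ 1.11796774e+00,  1.50855520e-01,  1.43784336e+00,  1.01999427e-05,
        1.55377879e+00, -1.33979686e-01]), 'qd': array([ 6.18684185e-04,  6.31327798e-04, -3.55251631e-03, -5.76050744e-05,
        1.78976400e-04,  1.12296113e-03]), 'joint_efforts': array([ 2.12687846e-03, -7.13383126e+01, -5.71037078e+01, -2.07635690e-04,
        7.45808560e-03,  6.23166261e-05]), 'tcp_pos': array([0.18017468, 0.54585794, 0.2308432 ]), 'tcp_rot': array([-4.98685827e-01, -3.10149087e+00,  1.32601643e-03]), 'wrist_force': array([-0.7157289 , -0.56545293,  0.85276948]), 'wrist_torque': array([-0.0249955 ,  0.02173727,  0.0042313 ]), 'width': 0.08555417044583677}
```

View pics/scene0.png

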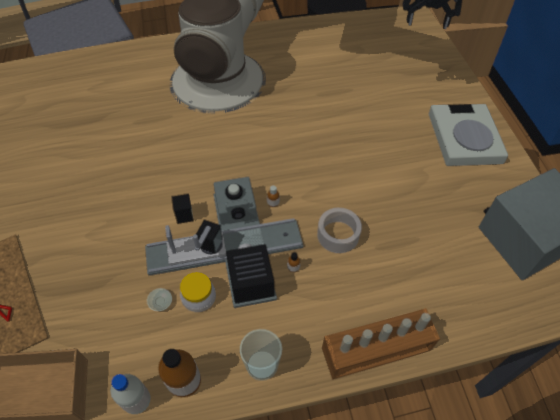

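View pics/side0.png

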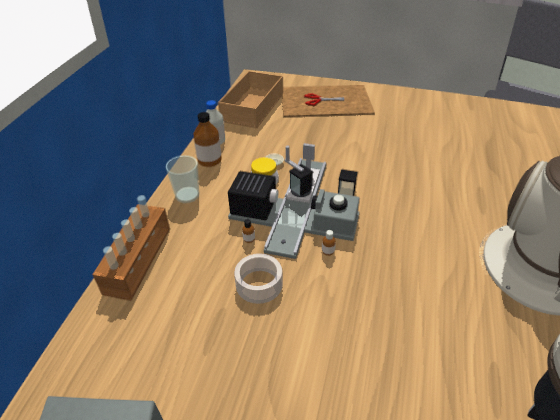

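The scene view shows the detector at about (235,200), the lamp at (248,275), the rail running left to right, the paddle at about (170,240) and the cell cap at (208,236). I'll make a zoomed crop of both views to get the details.

```bash
python3 - <<'E'
import cv2,numpy as np
a=cv2.imread('pics/scene0.png')[170:310,138:310]; b=cv2.imread('pics/side0.png')[138:260,222:366]
A=cv2.resize(a,None,fx=4.6,fy=4.6,interpolation=cv2.INTER_CUBIC)[:600]
B=cv2.resize(b,None,fx=4.9,fy=4.9,interpolation=cv2.INTER_CUBIC)[:600]
cv2.imwrite('pics/za.png',A[:600,:800]);cv2.imwrite('pics/zb.png',B[:600,:800])
E
```

```text
(no output)
```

View pics/za.png

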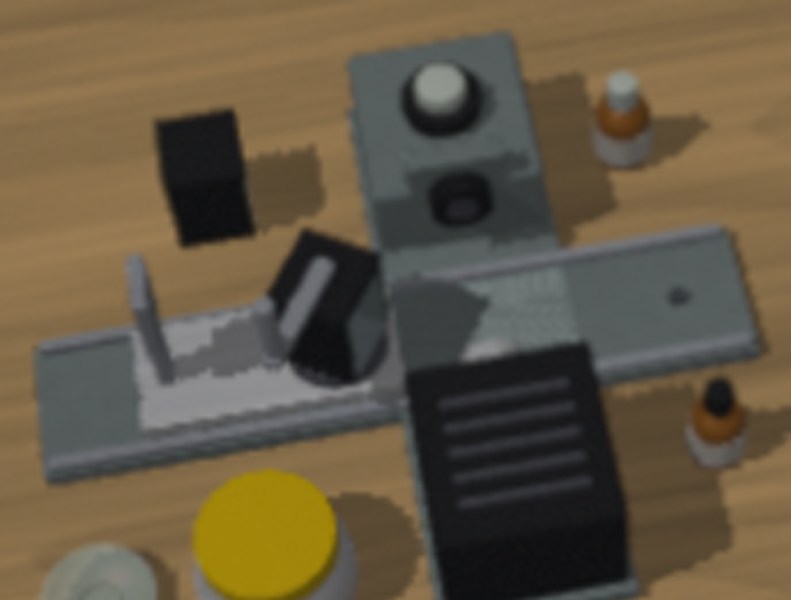

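View pics/zb.png

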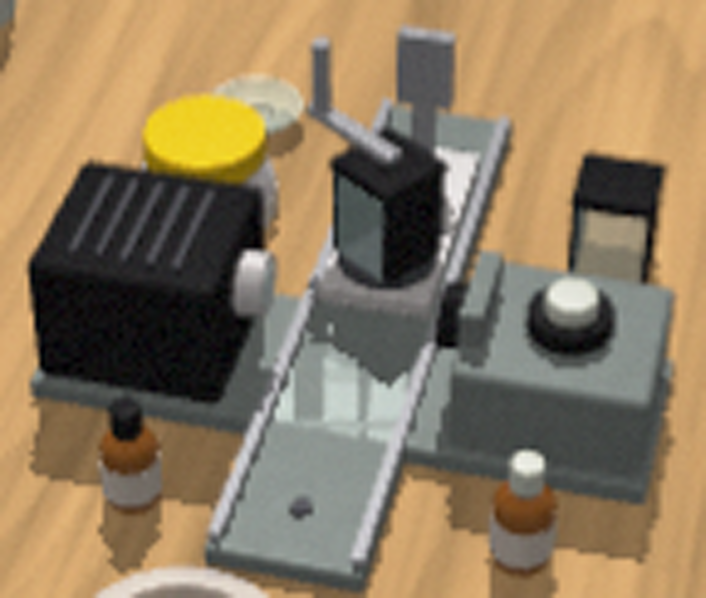

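The crops give clean features. The button top is at zoom (438,85) and (572,295), the pin top at (263,303) and (320,42), and the lever points about -y+x. The lamp and detector top corners are clear too. I'll cast the corners onto their known heights and fit the bench pose.

```bash
python3 - <<'E'
from h import *
import pickle
D=pickle.load(open('d0.pkl','rb'));S=D['scene'];I=D['side']
us=lambda p:(138+(p[0]+.5)/4.6-.5,170+(p[1]+.5)/4.6-.5)
ui=lambda p:(222+(p[0]+.5)/4.9-.5,138+(p[1]+.5)/4.9-.5)
C=[('S',(410,372),57,-44,87),('S',(588,345),57,44,87),('S',(627,515),151,44,87),('S',(432,547),151,-44,87),
('S',(350,55),-151,-44,62),('S',(512,34),-151,44,62),
('I',(90,165),151,-44,87),('I',(263,185),57,-44,87),('I',(33,262),151,44,87),('I',(240,300),57,44,87),
('I',(672,295),-151,-44,62),('I',(655,403),-151,44,62)]
W=[];B=[]
for c,p,x,y,z in C:
    s,q=(S,us(p)) if c=='S' else (I,ui(p))
    W.append(onz(s,*q,z/1000)[:2]);B.append((x/1000,y/1000))
W=np.array(W);B=np.array(B)
w=W-W.mean(0);b=B-B.mean(0)
th=np.arctan2((b[:,0]*w[:,1]-b[:,1]*w[:,0]).sum(),(b*w).sum())
R=np.array([[np.cos(th),-np.sin(th)],[np.sin(th),np.cos(th)]]);t=W.mean(0)-R@B.mean(0)
print('yaw',th,'org',t);print(((W-t)@R*1000-B*1000).round(1).tolist())
np.savez('bench.npz',R=R,t=t,th=th)
def show(n,P,e): print(n,P.round(4),'bench',((P[:2]-t)@R*1000).round(1),'gap',round(e*1000,1))
show('btn',*tri(S,us((440,85)),I,ui((572,293))))
show('pin',*tri(S,us((263,303)),I,ui((320,42))))
show('pad',*tri(S,us((137,260)),I,ui((427,33))))
show('leverroot',*tri(S,us((323,264)),I,ui((397,153))))
for c,p in((S,us((133,340))),(S,us((142,430)))): print('plate',((onz(c,*p,.025)[:2]-t)@R*1000).round(1))
E
```

```text
yaw -0.00714133183090263 org [ 0.58795649 -0.02379432]
[[3.8, 3.1], [6.5, -1.8], [2.5, -2.2], [0.2, -1.4], [1.3, 2.2], [5.1, -0.8], [-4.8, 5.6], [0.4, 0.5], [-3.1, -3.5], [-12.8, -0.8], [2.0, 4.7], [-1.0, -5.5]]
btn [ 0.4839 -0.024   0.0848] bench [-104.    -0.9] gap 2.3
pin [ 0.6297 -0.1243  0.1372] bench [  42.5 -100.2] gap 0.2
pad [ 0.5838 -0.178   0.117 ] bench [  -3.  -154.2] gap 6.3
leverroot [ 0.5849 -0.0967  0.0952] bench [ -2.6 -72.9] gap 3.0
plate [ -23.  -172.9]
plate [  29.3 -173.2]
```

The points fit the given sizes: paddle at bench y≈-153, pin length≈52 mm, lever at about 0.95 rad, sled at about -0.068. Now I'll move towards the paddle, first aligning the tool with the bench (tool x = -bench x, tool y = bench y).

>>> move_arm(targets=[[[0,0,0],[0,0,-0.104]],[[0,0,0],[0,0,-0.104]],[[0,0,0],[0,0,-0.104]],[[-19,-34,0],[0,0,0]],[[-19,-34,0],[0,0,0]],[[-19,-34,0],[0,0,0]],[[-19,-34,0],[0,0,0]],[[-19,-34,0],[0,0,0]],[[-19,-34,0],[0,0,0]],[[-19,-34,0],[0,0,0]],[[-19,-34,0],[0,0,0]],[[-19,-34,0],[0,0,0]]], grip=85)

```text
time_s: 1.35
tcp_pos: [0.3495, 0.2374, 0.2313]
tcp_rot: [0.01, 3.141, -0.0]
wrist_force: [0.2, 0.6, 0.3]
width: 0.085
```

>>> move_arm(targets=[[[-19,-34,0],[0,0,0]],[[-19,-34,0],[0,0,0]],[[-19,-34,0],[0,0,0]],[[-19,-34,0],[0,0,0]],[[-19,-34,0],[0,0,0]],[[-19,-34,0],[0,0,0]],[[-19,-34,0],[0,0,0]],[[-19,-34,0],[0,0,0]],[[0,0,0],[0,0,0]]], grip=50)

```text
time_s: 2.25
tcp_pos: [0.5005, -0.0376, 0.2305]
tcp_rot: [-0.016, -3.14, 0.001]
wrist_force: [-1.1, 0.4, -0.8]
width: 0.05
```

```bash
python3 - <<'E'
from h import *
import pickle
s=snap('wrist','w1.png');st=r.get_state();print(st['tcp_pos'],st['tcp_rot'],st['time_s'])
pickle.dump(s,open('w1.pkl','wb'))
B=np.load('bench.npz');R,t=B['R'],B['t']
for n,p in dict(org=(0,0,12),lampc=(57,-44,87),detc=(-151,-44,62),paddle=(-1,-153,110),pin=(42,-100,135),btn=(-104,0,80)).items():
    w=np.append(R@(np.array(p[:2])/1e3)+t,p[2]/1e3); print(n,proj(s,w).round(0))
E
```

```text
[ 0.49964736 -0.03583381  0.23057473] [-1.50123353e-02 -3.14009817e+00 -1.63045278e-04] 2.3
org [294. 244.]
lampc [255. 322.]
detc [250. 121.]
paddle [137. 287.]
pin [189. 342.]
btn [297. 173.]
```

View pics/w1.png

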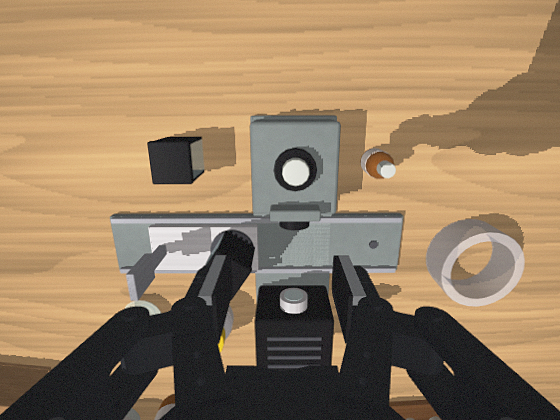

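The wrist view shows the bench clearly: detector top corners at (251,117) and (338,117), button at (295,171), rail in rows 212–270, paddle at about (140,272). I'll refine the bench pose with edges from this view.

```bash
python3 - <<'E'
from h import *
import pickle
s=pickle.load(open('w1.pkl','rb'));g=cv2.GaussianBlur(cv2.cvtColor(s['image'],cv2.COLOR_RGB2GRAY),(0,0),1).astype(float)
hsv=cv2.cvtColor(s['image'],cv2.COLOR_RGB2HSV)
def edge(line,lo,hi):
    d=np.abs(np.diff(line))[lo:hi];i=d.argmax();w=d[max(0,i-2):i+3];return lo+max(0,i-2)+(w*np.arange(len(w))).sum()/w.sum()+.5
B=np.load('bench.npz');R,t=B['R'],B['t']
sat=cv2.GaussianBlur(hsv[...,1],(0,0),1).astype(float)
for z,rows,(a,b),(c,d) in((.062,range(125,200,15),(240,262),(328,350)),):
  for v in rows:
    l=edge(sat[v],a,b);rr=edge(sat[v],c,d)
    L=onz(s,l,v,z)[:2];Q=onz(s,rr,v,z)[:2];print('det',v,round(l,1),round(rr,1),L.round(4),Q.round(4),'mid',((L+Q)/2).round(4),'w',np.linalg.norm(L-Q).round(4))
v=[330,345,355]
for q in v:
    l=edge(g[q],245,265);rr=edge(g[q],322,342);L=onz(s,l,q,.087)[:2];Q=onz(s,rr,q,.087)[:2];print('lamp',q,round(l,1),round(rr,1),((L+Q)/2).round(4),'w',np.linalg.norm(L-Q).round(4))
for u in (120,135,360,380,395):
    a=edge(sat[:,u],202,222);P=onz(s,u,a,.012);print('railtop',u,round(a,1),P.round(4))
m=(hsv[...,1]<40)&(hsv[...,2]>190);m[:, :270]=0;m[:,320:]=0;m[:150]=0;m[195:]=0
y,x=np.nonzero(m);print('btn',x.mean(),y.mean(),np.ptp(x),np.ptp(y),onz(s,x.mean(),y.mean(),.075).round(4),onz(s,x.mean(),y.mean(),.085).round(4))
E
```

```text
det 125 249.6 340.1 [ 0.4405 -0.0676] [0.4414 0.0184] mid [ 0.4409 -0.0246] w 0.086
det 140 249.9 339.4 [ 0.4546 -0.0679] [0.4555 0.0182] mid [ 0.455  -0.0249] w 0.0862
det 155 250.4 338.5 [ 0.469  -0.0681] [0.4699 0.018 ] mid [ 0.4695 -0.025 ] w 0.086
det 170 250.8 337.7 [ 0.4839 -0.0682] [0.4848 0.0178] mid [ 0.4843 -0.0252] w 0.086
det 185 251.3 337.2 [ 0.4992 -0.0683] [0.5001 0.018 ] mid [ 0.4996 -0.0252] w 0.0863
lamp 330 254.5 340.9 [ 0.6556 -0.0221] w 0.094
lamp 345 255.1 332.2 [ 0.6758 -0.0264] w 0.0854
lamp 355 255.5 331.5 [ 0.6898 -0.0266] w 0.0855
railtop 120 213.3 [ 0.5454 -0.2342  0.012 ]
railtop 135 213.2 [ 0.5454 -0.2158  0.012 ]
railtop 360 212.8 [0.5476 0.0558 0.012 ]
railtop 380 212.4 [0.5474 0.0799 0.012 ]
railtop 395 212.4 [0.5476 0.0981 0.012 ]
btn 295.1458733205374 172.24184261036467 26 25 [ 0.4839 -0.0248  0.075 ] [ 0.4817 -0.0252  0.085 ]
```

The centre line agrees at both ends, with yaw about -0.007 and origin about (0.587,-0.0258). Next I'll go over the paddle, descend and pinch it.

>>> move_arm(targets=[[[-22,-35,0],[0,0,0]],[[-22,-35,0],[0,0,0]],[[-22,-35,0],[0,0,0]],[[-22,-35,0],[0,0,0]],[[0,0,0],[0,0,0]],[[0,0,31],[0,0,0]],[[0,0,31],[0,0,0]],[[0,0,31],[0,0,0]],[[0,0,31],[0,0,0]],[[0,0,31],[0,0,0]],[[0,0,0],[0,0,0]]], grip=50)

```text
time_s: 3.4
tcp_pos: [0.5842, -0.1727, 0.0726]
tcp_rot: [-0.009, -3.136, -0.004]
wrist_force: [-1.1, -0.3, 0.2]
width: 0.0502
```

>>> move_arm(targets=[[[0,0,0],[0,0,0]],[[0,0,0],[0,0,0]],[[0,0,0],[0,0,0]],[[0,0,0],[0,0,0]],[[0,0,0],[0,0,0]],[[0,0,0],[0,0,0]]], grip=0, newtons=30)

```text
time_s: 4.0
tcp_pos: [0.5872, -0.1755, 0.0788]
tcp_rot: [0.011, 3.139, -0.003]
wrist_force: [-2.7, -4.5, 8.0]
width: 0.0077
```

The paddle is gripped (7.7 mm). I'll push +65 mm.

>>> move_arm(targets=[[[0,8,0],[0,0,0]],[[0,8,0],[0,0,0]],[[0,8,0],[0,0,0]],[[0,8,0],[0,0,0]],[[0,8,0],[0,0,0]],[[0,8,0],[0,0,0]],[[0,8,0],[0,0,0]],[[0,5,0],[0,0,0]],[[0,3,0],[0,0,0]],[[0,0,0],[0,0,0]],[[0,0,0],[0,0,0]]])

```text
time_s: 5.1
tcp_pos: [0.5876, -0.1109, 0.0787]
tcp_rot: [0.01, 3.139, -0.002]
wrist_force: [-2.5, 0.5, 10.3]
width: 0.0074
```

```bash
python3 - <<'E'
from h import *
st=r.get_state();print(st['tcp_pos'],st['tcp_rot'],st['wrist_force'],st['width'])
w=snap('wrist')['image'];s=snap('scene')['image'][180:290,140:310];i=snap('side')['image'][140:260,225:365]
A=cv2.resize(w[150:420,80:420],(400,318));b=cv2.resize(s,(400,259),interpolation=2);c=cv2.resize(i,(400,343),interpolation=2)
o=np.zeros((600,800,3),np.uint8);o[:318,:400]=A;o[330:589,:400]=b;o[:343,400:]=c
cv2.imwrite('pics/m2.png',o[...,::-1])
E
```

```text
[ 0.5876072  -0.11091164  0.07873501] [ 1.04932850e-02  3.13862781e+00 -1.72097054e-03] [-2.50131233  0.48983451 10.31340397] 0.007424540042510531
```

View pics/m2.png

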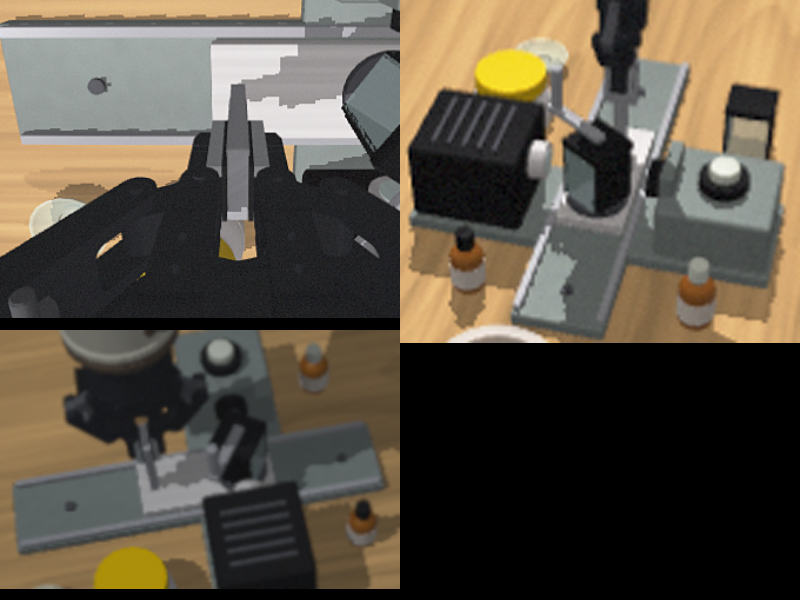

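The sled TCP reads y=-0.1109 (goal -0.1108) and the lever hasn't moved. I'll release, rise and check from above.

>>> move_arm(targets=[[[0,0,0],[0,0,0]],[[0,0,0],[0,0,0]],[[0,0,0],[0,0,0]],[[0,0,-10],[0,0,0]],[[0,0,-35],[0,0,0]],[[0,0,-40],[0,0,0]],[[0,0,-40],[0,0,0]],[[45,25,-20],[0,0,0]],[[45,25,0],[0,0,0]],[[10,25,0],[0,0,0]],[[0,0,0],[0,0,0]],[[0,0,0],[0,0,0]]], grip=28)

```text
time_s: 6.45
tcp_pos: [0.4929, -0.0381, 0.2204]
tcp_rot: [0.009, 3.14, -0.001]
wrist_force: [0.9, 0.2, 0.4]
width: 0.0284
```

```bash
python3 - <<'E'
from h import *
import pickle
s=snap('wrist','w3.png');st=r.get_state();print(st['tcp_pos'],st['tcp_rot'],st['q'],st['wrist_force'])
pickle.dump(s,open('w3.pkl','wb'))
cv2.imwrite('pics/w3z.png',cv2.resize(s['image'][110:400,150:450,::-1],None,fx=2.06,fy=2.06,interpolation=2))
E
```

```text
[ 0.49315986 -0.03853     0.21999028] [ 1.02878089e-02  3.14091838e+00 -6.76874217e-04] [-2.33680483e-01 -1.43099605e-02  1.63568152e+00 -2.69845308e-04
  1.51948268e+00 -1.79791226e+00] [-0.50103332 -0.466326   -0.02840877]
```

View pics/w3z.png

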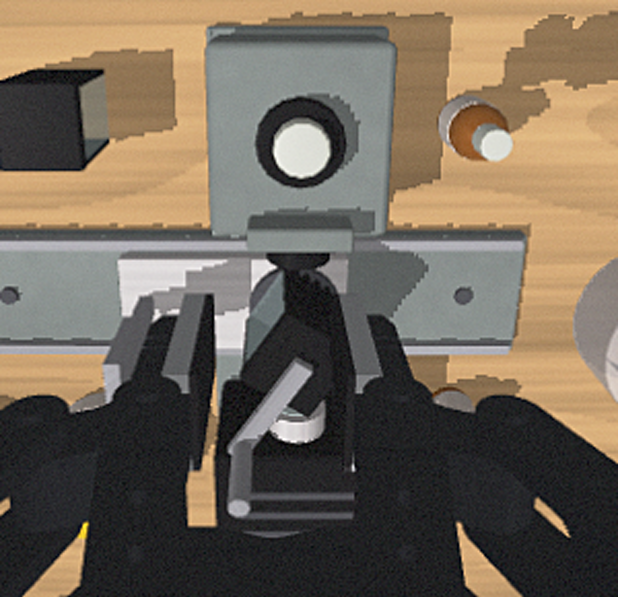

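The view shows the plate edges at zoom x≈118 and 347 (row ~258), pin top at (238,508) and lever root at (303,368). I'll compute those.

```bash
python3 - <<'E'
from h import *
import pickle
s=pickle.load(open('w3.pkl','rb'))
th=-.007;R=np.array([[np.cos(th),-np.sin(th)],[np.sin(th),np.cos(th)]]);t=np.array([.587,-.0258]);np.savez('bench.npz',R=R,t=t,th=th)
f=lambda p:(150+(p[0]+.5)/2.06-.5,110+(p[1]+.5)/2.06-.5)
for n,p,z in(('platL',(118,260),.025),('platR',(347,258),.025),('pin',(238,508),.135),('root',(303,366),.095),('btn',(302,149),.08),('detL',(209,120),.062),('detR',(393,120),.062),('railR',(526,236),.02),('hole',(10,295),.012),('hole',(464,295),.012)):
    P=onz(s,*f(p),z);print(n,P.round(4),((P[:2]-t)@R*1e3).round(1))
E
```

```text
platL [ 0.5593 -0.1249  0.025 ] [-27.  -99.3]
platR [0.5589 0.0033 0.025 ] [-28.3  28.9]
pin [ 0.6291 -0.0538  0.135 ] [ 42.3 -27.7]
root [ 0.5834 -0.0242  0.095 ] [-3.6  1.6]
btn [ 0.4825 -0.0248  0.08  ] [-104.5    0.2]
detL [ 0.4728 -0.0673  0.062 ] [-113.9  -42.3]
detR [0.4734 0.0181 0.062 ] [-113.9   43.1]
railR [0.5484 0.1044 0.02  ] [-39.5 129.9]
hole [ 0.5873 -0.1947  0.012 ] [   1.5 -168.9]
hole [0.5889 0.075  0.012 ] [  1.2 100.8]
```

The pin is at bench (42,-28), which is a 50.6 mm radius about (0,0), so the sled is at 0 within about 1–2 mm. Next I'll turn the gripper 90° and go over the pin.

>>> move_arm(targets=[[[0,0,0],[0,0,0.1428]],[[0,0,0],[0,0,0.1428]],[[0,0,0],[0,0,0.1428]],[[0,0,0],[0,0,0.1428]],[[0,0,0],[0,0,0.1428]],[[0,0,0],[0,0,0.1428]],[[0,0,0],[0,0,0.1428]],[[0,0,0],[0,0,0.1428]],[[0,0,0],[0,0,0.1428]],[[0,0,0],[0,0,0.1428]],[[0,0,0],[0,0,0.1428]],[[0,0,0],[0,0,0]]], grip=40)

```text
time_s: 7.7
tcp_pos: [0.4933, -0.039, 0.2192]
tcp_rot: [-2.233, -2.209, 0.001]
wrist_force: [0.0, 0.2, -0.1]
width: 0.04
```

>>> move_arm(targets=[[[-4,34,0],[0,0,0]],[[-4,34,0],[0,0,0]],[[-4,34,0],[0,0,0]],[[-3,34,0],[0,0,0]],[[0,0,0],[0,0,0]],[[0,0,0],[0,0,0]]])

```text
time_s: 8.3
tcp_pos: [0.629, -0.0546, 0.2183]
tcp_rot: [-2.224, -2.216, 0.002]
wrist_force: [-0.1, 0.0, -0.1]
width: 0.04
```

>>> move_arm(targets=[[[0,0,35],[0,0,0]],[[0,0,35],[0,0,0]],[[0,0,30],[0,0,0]],[[0,0,15],[0,0,0]],[[0,0,0],[0,0,0]],[[0,0,0],[0,0,0]]])

```text
time_s: 8.9
tcp_pos: [0.629, -0.0544, 0.106]
tcp_rot: [2.227, 2.214, 0.001]
wrist_force: [-0.2, 0.6, 0.1]
width: 0.0399
```

>>> move_arm(targets=[[[0,0,0],[0,0,0]],[[0,0,0],[0,0,0]],[[0,0,0],[0,0,0]],[[0,0,0],[0,0,0]]], grip=14, newtons=20)

```text
time_s: 9.3
tcp_pos: [0.6288, -0.0542, 0.1048]
tcp_rot: [2.228, 2.214, 0.0]
wrist_force: [-0.3, -0.1, -0.5]
width: 0.0139
```

>>> move_arm(targets=[[[-3.5,-3,0],[0,0,0]],[[-3.5,-3,0],[0,0,0]],[[-3,-4,0],[0,0,0]],[[-3,-4,0],[0,0,0]],[[-2.5,-4.5,0],[0,0,0]],[[-2.5,-4.5,0],[0,0,0]],[[-1.5,-4.5,0],[0,0,0]],[[-1.5,-5,0],[0,0,0]],[[-0.5,-5,0],[0,0,0]],[[-0.5,-4.5,0],[0,0,0]],[[0,0,0],[0,0,0]],[[0,0,0],[0,0,0]]])

```text
time_s: 10.5
tcp_pos: [0.5864, -0.0757, 0.1044]
tcp_rot: [-2.229, -2.214, 0.0]
wrist_force: [-0.2, -0.6, 0.4]
width: 0.014
```

TCP is at the target, so I'll close to centre the pin, release and rise for a check.

>>> move_arm(targets=[[[0,0,0],[0,0,0]],[[0,0,0],[0,0,0]],[[0,0,0],[0,0,0]],[[0,0,0],[0,0,0]]], grip=9)

```text
time_s: 10.9
tcp_pos: [0.5866, -0.0758, 0.1044]
tcp_rot: [-2.229, -2.214, 0.0]
wrist_force: [-0.2, -0.0, 2.4]
width: 0.009
```

>>> move_arm(targets=[[[0,0,0],[0,0,0]],[[0,0,0],[0,0,0]],[[0,0,-10],[0,0,0]],[[0,0,-30],[0,0,0]],[[0,0,-40],[0,0,0]],[[0,0,-40],[0,0,0]],[[0,-40,0],[0,0,0]],[[40,-40,0],[0,0,0]],[[40,-40,0],[0,0,0]],[[40,0,0],[0,0,0]],[[0,0,0],[0,0,0]],[[0,0,0],[0,0,0]]], grip=20)

```text
time_s: 12.1
tcp_pos: [0.4766, 0.0361, 0.2253]
tcp_rot: [2.226, 2.215, 0.001]
wrist_force: [-0.6, -0.6, 0.4]
width: 0.0198
```

```bash
python3 - <<'E'
from h import *
import pickle
s=snap('wrist','w4.png');st=r.get_state();print(st['tcp_pos'],st['tcp_rot'])
a=snap('scene','s4.png');b=snap('side','i4.png')
pickle.dump((s,a,b),open('d4.pkl','wb'))
o=np.zeros((600,800,3),np.uint8)
o[:300,:400]=cv2.resize(s['image'],(400,300))
x=cv2.resize(a['image'][170:290,140:300],(400,300),interpolation=2);o[300:,:400]=x
y=cv2.resize(b['image'][140:240,260:360],(400,400),interpolation=2);o[:400,400:]=y
cv2.imwrite('pics/m4.png',o[...,::-1])
E
```

```text
[0.47678636 0.03542975 0.22496075] [2.22772824e+00 2.21410229e+00 2.33906554e-04]
```

View pics/m4.png

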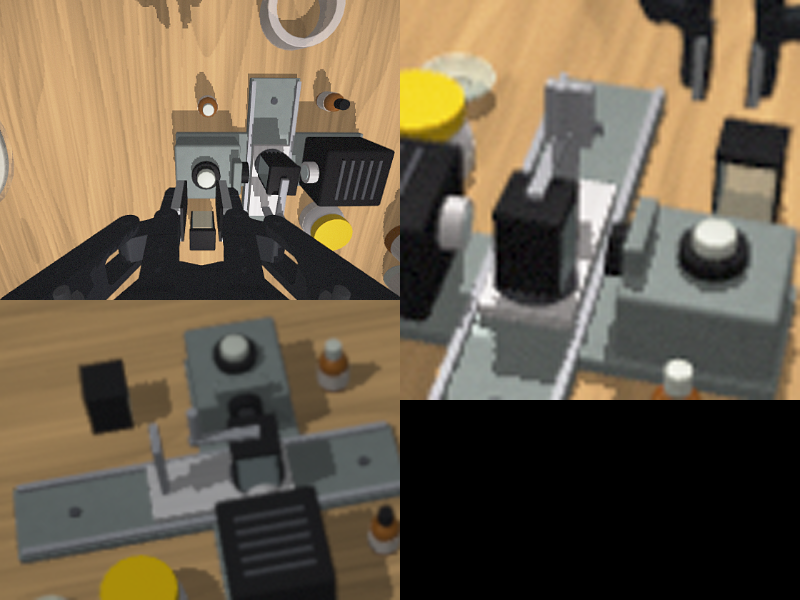

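The clear face is towards the lamp and the lever is towards -y. I'll zoom on the wrist view to measure the lever angle and sled precisely.

```bash
python3 - <<'E'
import cv2
a=cv2.imread('pics/w4.png')[180:320,330:470]
cv2.imwrite('pics/w4z.png',cv2.resize(a,None,fx=4.2,fy=4.2,interpolation=cv2.INTER_CUBIC))
E
```

```text
(no output)
```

View pics/w4z.png

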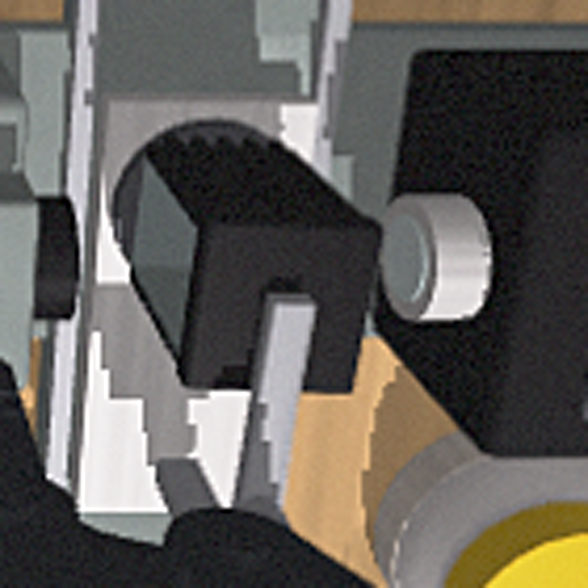

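```bash
python3 - <<'E'
from h import *
import pickle
s,a,b=pickle.load(open('d4.pkl','rb'));B=np.load('bench.npz');R,t=B['R'],B['t']
f=lambda p:(330+(p[0]+.5)/4.2-.5,180+(p[1]+.5)/4.2-.5)
q=lambda p,z:(onz(s,*f(p),z)[:2]-t)@R*1e3
c=[q(p,.09) for p in((203,228),(382,225),(355,393),(183,388))]
print('cap',np.round(c,1).tolist(),'centre',np.mean(c,0))
ang=lambda d:np.degrees(np.arctan2(d[0],-d[1]))
print('cap side angles',ang(c[3]-c[0]),ang(c[2]-c[1]),ang(c[1]-c[0])-90, ang(c[2]-c[3])-90)
for e in(((270,297),(263,400)),((316,299),(296,440))):
    L=[q(p,.095) for p in e];print('lever',np.round(L,1).tolist(),ang(L[1]-L[0]))
# refs: lamp top inner edge corner, plate end corner, lamp side
for n,p,z in(('lamp -x edge far',(412,52),.087),('lamp edge near',(490,456),.087),('plate end',(105,97),.025),('plate end',(316,103),.025)): print(n,q(p,z).round(1))
E
```

```text
cap [[-19.7, 22.6], [20.9, 23.3], [20.6, -19.7], [-20.4, -18.2]] centre [0.33212819 1.97605585]
cap side angles -0.985256607803731 -0.44135974498333785 0.958794464043919 -2.1167268001452015
lever [[-4.5, 7.8], [-3.1, -18.6]] 3.066341001675986
lever [[6.0, 7.3], [5.9, -29.3]] -0.13492487762126137
lamp -x edge far [23.3 63. ]
lamp edge near [ 57.8 -39.1]
plate end [-28.4  32.9]
plate end [29.  31.3]
```

```bash
python3 - <<'E'
from h import *
import pickle
s,a,b=pickle.load(open('d4.pkl','rb'));B=np.load('bench.npz');R,t=B['R'],B['t']
def btn(s,box,z):
    h=cv2.cvtColor(s['image'],cv2.COLOR_RGB2HSV);m=((h[...,1]<45)&(h[...,2]>170)).astype(np.uint8)
    u0,v0,u1,v1=box;k=np.zeros_like(m);k[v0:v1,u0:u1]=m[v0:v1,u0:u1]
    n,l,st,c=cv2.connectedComponentsWithStats(k);i=1+st[1:,4].argmax()
    P=onz(s,*c[i],z);return c[i],st[i],P,(P[:2]-t)@R*1e3
print(btn(s,(265,225,310,270),.078))
sat=cv2.GaussianBlur(cv2.cvtColor(s['image'],cv2.COLOR_RGB2HSV)[...,1],(0,0),1).astype(float)
for u in (252,262,272,290,300,310):
    col=sat[:,u];d=np.diff(col)
    pk=[i for i in range(150,330) if abs(d[i])>12 and abs(d[i])==abs(d[i-3:i+4]).max()]
    print(u,[(i,((onz(s,u,i+.5,.062)[:2]-t)@R*1e3).round(0).tolist(),round(d[i])) for i in pk])
g=cv2.cvtColor(s['image'],cv2.COLOR_RGB2GRAY);g=cv2.GaussianBlur(g,(0,0),1).astype(float)
for u in (460,480,500,520):
    d=np.diff(g[:,u]);pk=[i for i in range(150,330) if abs(d[i])>8 and abs(d[i])==abs(d[i-3:i+4]).max()]
    print('lamp',u,[(i,((onz(s,u,i+.5,.087)[:2]-t)@R*1e3).round(0).tolist()) for i in pk])
E
```

```text
(array([288.42654028, 251.31990521]), array([277, 241,  24,  22, 422], dtype=int32), array([ 0.48291297, -0.02657612,  0.078     ]), array([-104.07904712,   -1.50470552]))
252 [(184, [-140.0, 63.0], -34)]
262 [(184, [-130.0, 63.0], -33), (277, [-132.0, -41.0], 25)]
272 [(184, [-120.0, 63.0], -33), (277, [-121.0, -41.0], 36), (294, [-122.0, -63.0], -23), (321, [-122.0, -99.0], -19)]
290 [(161, [-103.0, 86.0], 51), (184, [-103.0, 63.0], -32), (225, [-102.0, 20.0], 13), (235, [-102.0, 9.0], -20), (277, [-102.0, -41.0], 36), (294, [-101.0, -63.0], -23), (321, [-101.0, -99.0], -13)]
300 [(150, [-93.0, 97.0], -16), (151, [-93.0, 96.0], -16), (159, [-93.0, 88.0], -16), (184, [-93.0, 63.0], -35), (229, [-92.0, 16.0], 22), (277, [-91.0, -41.0], 37), (318, [-90.0, -95.0], 20), (323, [-90.0, -102.0], -15), (327, [-89.0, -107.0], -14)]
310 [(184, [-83.0, 63.0], -33), (282, [-80.0, -47.0], 14)]
lamp 460 [(154, [47.0, 98.0]), (184, [52.0, 70.0]), (191, [53.0, 64.0]), (288, [72.0, -40.0]), (298, [74.0, -52.0]), (308, [77.0, -64.0])]
lamp 480 [(153, [65.0, 99.0]), (184, [71.0, 70.0]), (191, [72.0, 64.0]), (224, [79.0, 31.0]), (288, [93.0, -40.0]), (303, [97.0, -58.0]), (307, [98.0, -63.0])]
lamp 500 [(179, [89.0, 75.0]), (184, [90.0, 70.0]), (191, [91.0, 64.0]), (288, [115.0, -40.0])]
lamp 520 [(197, [112.0, 58.0]), (224, [118.0, 31.0]), (278, [133.0, -29.0]), (287, [136.0, -39.0])]
```

Correcting for this view's roughly +2.3 mm bias (detector and lamp edges), the sled is about 0 (±1 mm) and the cell angle about -0.6°. Now the read button: I'll shut the fingers and move above it.

>>> move_arm(targets=[[[-30,3,0],[0,0,0]],[[-30,3,0],[0,0,0]],[[0,0,0],[0,0,0]],[[0,0,40],[0,0,0]],[[0,0,40],[0,0,0]],[[0,0,30],[0,0,0]],[[0,0,0],[0,0,0]],[[0,0,0],[0,0,0]],[[0,0,0],[0,0,0]]], grip=0)

```text
time_s: 13.15
tcp_pos: [0.4831, -0.0248, 0.1163]
tcp_rot: [2.228, 2.212, 0.002]
wrist_force: [1.2, -0.1, -0.2]
width: 0.0
```

```bash
python3 - <<'E'
from h import *
st=r.get_state();print(st['tcp_pos'],st['tcp_rot'],st['wrist_force'],st['width'])
a=snap('scene');b=snap('side')
o=np.zeros((560,800,3),np.uint8)
o[:400,:400]=cv2.resize(a['image'][170:270,190:290],(400,400),interpolation=2)
o[:400,400:]=cv2.resize(b['image'][150:250,290:390],(400,400),interpolation=2)
cv2.imwrite('pics/m5.png',o[:400,:,::-1])
E
```

```text
[ 0.48313302 -0.02479048  0.11631302] [2.22799170e+00 2.21206203e+00 1.89005269e-03] [ 1.22444442 -0.14017746 -0.17619019] 1.4314359318321821e-05
```

View pics/m5.png

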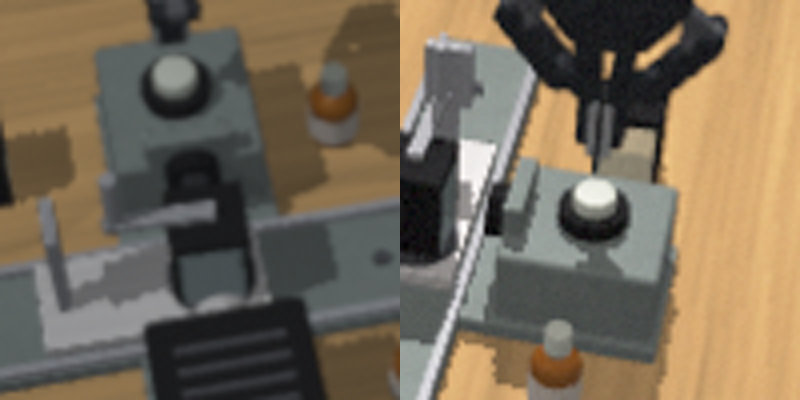

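The shut tips are over the button in both views. I'll go down slowly and watch the force.

>>> move_arm(targets=[[[0,0,10],[0,0,0]],[[0,0,10],[0,0,0]],[[0,0,3],[0,0,0]],[[0,0,3],[0,0,0]],[[0,0,0],[0,0,0]],[[0,0,0],[0,0,0]]])

```text
time_s: 13.85
tcp_pos: [0.4823, -0.0245, 0.0885]
tcp_rot: [2.229, 2.214, -0.0]
wrist_force: [0.7, -0.4, -1.2]
width: -0.0002
```

>>> move_arm(targets=[[[0,0,2],[0,0,0]],[[0,0,2],[0,0,0]],[[0,0,0],[0,0,0]],[[0,0,0],[0,0,0]]])

```text
time_s: 14.25
tcp_pos: [0.4822, -0.0245, 0.0844]
tcp_rot: [2.229, 2.214, -0.0]
wrist_force: [0.4, 0.6, 0.7]
width: -0.0002
```

>>> move_arm(targets=[[[0,0,2],[0,0,0]],[[0,0,2],[0,0,0]],[[0,0,0],[0,0,0]],[[0,0,0],[0,0,0]]])

```text
time_s: 14.65
tcp_pos: [0.4823, -0.0245, 0.0805]
tcp_rot: [2.229, 2.214, 0.0]
wrist_force: [0.9, 1.2, 3.5]
width: -0.0001
```

>>> move_arm(targets=[[[0,0,2],[0,0,0]],[[0,0,1],[0,0,0]],[[0,0,0],[0,0,0]],[[0,0,0],[0,0,0]]])

```text
time_s: 15.05
tcp_pos: [0.4824, -0.0245, 0.0779]
tcp_rot: [2.229, 2.214, 0.0]
wrist_force: [-3.3, 1.0, 13.4]
width: -0.0002
```

Force jumped from 3.5 to 13.4 N, against about 5 N for full travel, so it has bottomed. I'll add a small extra push, then release.

>>> move_arm(targets=[[[0,0,0.6],[0,0,0]],[[0,0,0],[0,0,0]],[[0,0,0],[0,0,0]]])

```text
time_s: 15.35
tcp_pos: [0.4825, -0.0245, 0.0778]
tcp_rot: [2.228, 2.213, 0.001]
wrist_force: [-6.1, 1.1, 19.8]
width: -0.0002
```

>>> move_arm(targets=[[[0,0,-4],[0,0,0]],[[0,0,-10],[0,0,0]],[[0,0,-35],[0,0,0]],[[0,0,-45],[0,0,0]],[[0,0,-45],[0,0,0]],[[0,-40,-20],[0,0,0]],[[0,-40,0],[0,0,0]],[[0,0,0],[0,0,0]],[[0,0,0],[0,0,0]]])

```text
time_s: 16.25
tcp_pos: [0.4019, -0.0239, 0.2364]
tcp_rot: [2.229, 2.213, 0.001]
wrist_force: [0.1, -0.1, 0.6]
width: 0.0
```

```bash
python3 - <<'E'
from h import *
st=r.get_state();print(st['time_s'],st['tcp_pos'],st['wrist_force'])
a=snap('scene');b=snap('side');w=snap('wrist')
o=np.zeros((600,800,3),np.uint8)
o[:300,:400]=cv2.resize(a['image'][150:312,130:346],(400,300),interpolation=2)
o[300:,:400]=cv2.resize(b['image'][130:292,210:426],(400,300),interpolation=2)
o[:300,400:]=cv2.resize(w['image'],(400,300))
cv2.imwrite('pics/m6.png',o[...,::-1])
E
```

```text
16.25 [ 0.40192755 -0.02391839  0.23644332] [ 0.14337653 -0.05458701  0.64710208]
```

View pics/m6.png

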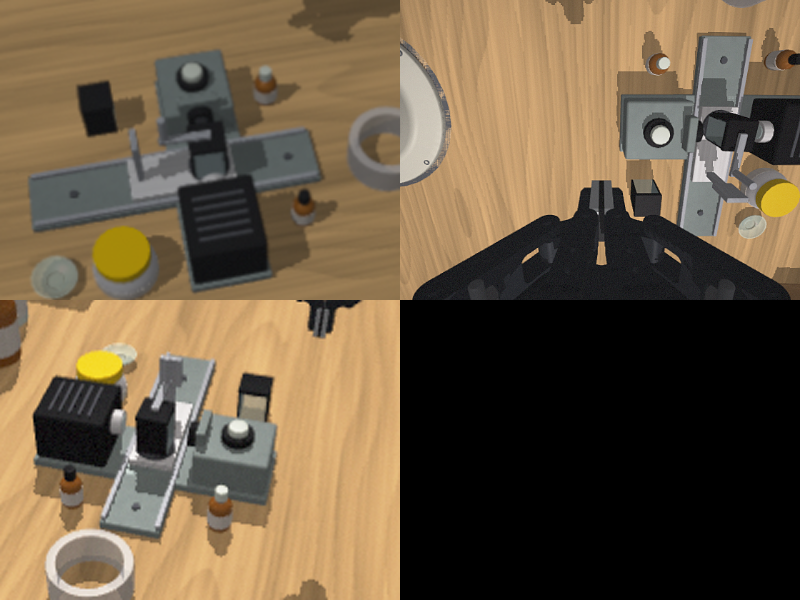

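The button is back up, the cell is still set with its clear face to the lamp, and the loose items stand where they were. The press bottomed at z=0.0778 m with 19.8 N.

```bash
python3 -c "
from workcell import r
print(r.hand_in())"
```

```text
the job is handed in; nothing more can be done
None
```

The job is done and handed in at about 16 s of the 53 s allowed; no verdict was reported.

- **Carriage:** I pinched the paddle and slid it about 65 mm. The gripper position and the last overhead view both put the sled at 0, to within about 1 mm.
- **Cell:** I turned the pin to angle 0, so the clear faces point at lamp and detector. The cap edges gave -2° to +1°, mean about -0.6°.
- **Read button:** I pressed it with shut fingers. It bottomed with the wrist force at 20 N, and it is up again in the last pictures.
- **Surroundings:** In the last pictures, the bottles and other loose things stand where they were, and the arm is clear of everything.

Some checks disagreed:
- **Carriage position:** The last overhead view first put the cell 2 mm off centre. The lamp and detector edges in that view were off by 2–3 mm too, so I treated it as calibration bias. My first rough fit of the bench pose differed by 2 mm the other way.
- **Lever angle:** One lever edge read 3°, while the other read 0°. I trusted the cap edges because the lever edge was short and partly hidden.
- **Pin pinch:** The fingers closed to 9.0 mm on a 10 mm pin, so the pinch alone did not prove the pin was centred. The pictures are what confirmed the angle.

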